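# Seat a keyed spindle in a drive hub

## Robot

A 6-joint arm with a two-finger parallel gripper is mounted at the origin on a cart in front of the work surface, level with it; the furniture and walls round the work are solid. World frame = base frame: x ahead of the robot, y to its left, z up, the work surface at z = 0. Lengths are in m, angles in rad, forces in N, time in s.
With the tool pointing down it reaches from about 0.3 to 0.875 m from the base axis. Payload 6.4 kg.
Tool frame: the origin (TCP) lies on the centre line of the jaws, within the pads' length; the fingertips stand 22 mm ahead of it and the grasp point (between the pads) lies 3 mm ahead of it; z points along the fingers, y is the line along which they close (so a half turn about z gives the same grasp; the last joint's range is limited). The gripper opens to 85 mm and grips with 20 to 120 N. Pads are 22 mm wide; open, the fingers measure 114 mm over their backs; the gripper's body (76 mm by 85 mm) begins 54 mm behind the grasp point. The pads swing forward as they close: fully open they stand 13 mm farther back than shut.
Start: joints at [-1.395, 0.181, 1.607, -0, 1.354, -0.206], TCP at [0.214, -0.534, 0.253] pointing down, gripper open.
Joint ranges: [-2.99, 2.99], [-0.89, 2.07], [0.3, 2.58], [-1.14, 4.28], [0, 2.63], [-3.12, 3.12]. Speed limits (rad/s): [2.57, 2.57, 3.01, 3.14, 3.14, 3.14].

## Interface

Orientations are given as a unit quaternion [w, x, y, z].
In Python, from bench import ctrl gives the robot as it stands. The module is installed in compiled form; this text tells all that it offers.
- The arm moves only by the tool servo_tool, never from a script. Its argument "commands" is a list of rows, each a list of 3 entries, a list of its own where there are three numbers: the shift along the tool's x, y, z in mm, then the turn about the tool's z in rad, then the finger opening in mm, from 0 to 85.4. In form: [[[dx, dy, dz], turn, jaw], ...]. A call has 1 to 20 rows; each row shifts and turns the commanded pose from where the row before left it, along the tool's axes as they then stand; what a row does not reach is not made up. A row lasts 1/8 s, in which the tool goes at most 62.5 mm and 10.7 degrees, less where a joint would pass 70% of its speed; a pose out of reach is approached as far as the arm can. A call with a gripper value outside its range is refused whole. The fingers move at their own pace and stop on an object; the grip force is fixed at half the most. Time passes only in rows, so rows that do not move let the fingers close. It gives the time, the measured TCP pose, the force, the opening and the grip force at its end, in the units of the state.
- ctrl.get_obs(): the state, without advancing time (a new reading comes with each control period).
- ctrl.camera(name): name is "scene" or "top" or "wrist"; returns a dict with "color" (384x512x3 uint8, red, green, blue), "z_map" (384x512 float32, m along the optical axis (not along the pixel's ray), 0 where there is no reading), "fx", "fy", "cx", "cy" (pixels), "R" (3x3) and "t" (3): a world point X has camera coordinates R X + t. Camera axes: x right, y down, z forward; pixel columns grow to the right and rows downward; lengths in m; the calibration is good to about 2 mm. A picture is of the moment at which its call begins.
- ctrl.hand_in(): hands the job in; it is judged then, once.
The state is a dict: "time_s": time; "q": joint angles; "dq": joint speeds; "joint_efforts": joint torques, N m; "eef_pos": TCP position; "eef_rot": TCP orientation; "wrist_force": force on the tool from outside, world axes, zero at the start; "torque": the same for the moment, N m; "opening": opening from 0.0 (shut) to 1.0 (fully open); "grasp_force": force on a finger pad.
Only numpy, scipy, OpenCV 4.12 (cv2) and the standard library are available. Lean on these libraries where they do the work, as an engineer would, in place of code of your own. Each camera call takes 0.05 s, during which the arm holds its last target. There are 200 camera calls.

## Task

The drive spindle with the blue grip has fallen over: stand it upright on the bench on its steel end and let go of it, then take it by the blue grip, put it into the hub of the white drive unit and turn it until its key slips into the keyway. Push it fully home against the spring, until the underside of the grip sits on the hub, and finish while still gripping it and holding it down there, because the spring lifts it again if you let go. Do not disturb the tape roll, the timer or the small yellow-capped bottle.

Things in the scene. Friction and masses are not known exactly. Their poses are not given: they have to be found in the camera images.
- spindle: loose spindle, 87 mm long, 0.25 kg. Origin: centre of its steel end face; z along its axis to the blue grip, x to the key. Steel shaft 28 mm diameter from z = 0 to 42 mm, end chamfered (24 mm at the face, 28 mm at z = 3). It starts lying on its side: y up, axis 14 mm above the bench, grip end to the robot's right, key away from the robot (roughly; yaw varies)
- spindle_grip (a point): middle of the blue wing grip, on the spindle's axis, 64.5 mm from the steel end; axes as the spindle. The grip is a block 44 mm (x) by 28 mm (y), from z = 42 to 87 mm of the spindle, with a white line on its top and side towards the key
- spindle_key (a point): outer lower edge of the brass key, at x = 19, z = 12 mm in the spindle's frame. The key stands on the +x side of the shaft, 8 mm wide (y), reaching 19 mm from the axis, from z = 12 to 40 mm; below it the shaft is plain round
- drive_unit: drive unit, fixed to the bench: white round housing 120 mm diameter, 56 mm high, with an upright steel hub 71 mm diameter, its flat top face 80 mm above the bench. Origin: on the hub axis at bench height; z up, x from the hub axis to the keyway (red line on the housing there). Black dial and green lamp on the -x side are decoration
- hub_mouth (a point): centre of the hub's bore at its top face, 80 mm above the bench; axes as the drive unit. Bore 30.4 mm diameter; keyway on its +x side 10.4 mm wide, to 30 mm from the axis, full depth. Out of line with it the spindle enters only 12 mm, its key resting on the top face. Fully home the grip's underside rests on the top face, the steel end 42 mm below it
- spring_seat (a joint): brass spring seat in the bore: 0 = up, its top 34 mm below the hub's mouth; grows as the spindle presses it down, 8 mm (0.008) when the spindle is fully home, range to 9.5 mm. The spring pushes up with 5 N at 0 and 10 N at 8 mm, and lifts the spindle when let go
- tape: tan tape roll, 96 mm across, 25 mm high, lying flat; leave alone. Origin: centre of its underside
- timer: white bench timer, 62x66x20 mm; leave alone. Origin: centre of its underside
- bottle_small: small white bottle with yellow cap, 40 mm diameter, 75 mm high; leave alone. Origin: centre of its underside
Not all that is in view belongs to the job. What is shaped like the spindle but brown is not meant.

How it is judged:
On the way:
1. the spindle stands upright on the bench on its steel end, let go (angle between spindle's own z axis and vertical below 0.08 rad and height (world z) of spindle below 0.006 m and height (world z) of spindle_grip above 0.055 m and contact force between spindle and the arm below 0.1 N and contact force between spindle and the fingers below 0.1 N and linear speed of spindle below 0.03 m/s), for 0.2 s.
At the end, for the whole second after the job is handed in: the spindle sits in the hub with its key in the keyway (within 0.15 rad, axis within 4 mm and 0.08 rad of upright), its lower end at least 39.5 mm below the hub's mouth (42 mm is home), the spring seat pressed down more than 5.5 mm, and the fingers still hold it there (contact over 2 N), at rest (z of spindle in the frame of hub_mouth below -0.0395 m and horizontal distance between spindle and hub_mouth below 0.004 m and angle between spindle's own z axis and vertical below 0.08 rad and angle between the x axis of spindle and the x axis of drive_unit, either way round below 0.15 rad and x of spindle_key in the frame of hub_mouth above 0.012 m and value of joint spring_seat above 0.0055 m and contact force between spindle and the fingers above 2 N and linear speed of spindle below 0.01 m/s); the arm keeps its last pose, push and grip.
It fails at once if the tape roll is disturbed (moved over 25 mm) (distance of tape from where it was at the start of the episode above 0.025 m).
It fails at once if the timer is disturbed (moved over 25 mm) (distance of timer from where it was at the start of the episode above 0.025 m).
It fails at once if the small bottle is disturbed (moved over 25 mm) (distance of bottle_small from where it was at the start of the episode above 0.025 m).
It also fails if it takes over 51 s, if anything falls off the work surface, if the arm or the gripper's body presses on something with over 40 N, if the wrist force passes 120 N, or if a joint passes its speed limit or range.

## Working session

There is one attempt and no reset: what is moved stays moved. The work goes in short steps, Python scripts to look and compute and a tool call to move; the robot and the scene stay as the last step left them, time stands still between calls to the robot, and variables do not carry over. Pictures are saved under pics/ and viewed, at most 10 in all, crops included, and the job is handed in when it is done.

Besides the shell and the picture viewer there is one more tool, called after ">>>" by a JSON object that holds its "fn" and its "kwargs". servo_tool: Moves the arm, as the interface text tells. Its arguments: {"type":"object","properties":{"commands":{"type":"array"}},"required":["commands"]}

```bash
mkdir -p pics; cat > h.py <<'E'
import numpy as np, cv2
from bench import ctrl
def snap(name,fn=None):
    c=ctrl.camera(name)
    if fn: cv2.imwrite('pics/'+fn,c['color'][:,:,::-1])
    return c
def pts(c):
    h,w=c['z_map'].shape; v,u=np.mgrid[:h,:w]; z=c['z_map']
    P=np.stack([(u-c['cx'])/c['fx']*z,(v-c['cy'])/c['fy']*z,z],-1)
    return (P-c['t'])@c['R']
def ray(c,u,v,h):
    d=np.array([(u-c['cx'])/c['fx'],(v-c['cy'])/c['fy'],1])@c['R']
    o=-np.array(c['t'])@c['R']; return o+d*(h-o[2])/d[2]
def proj(c,X):
    p=c['R']@np.array(X)+c['t']; return c['fx']*p[0]/p[2]+c['cx'],c['fy']*p[1]/p[2]+c['cy']
E
python3 - <<'E'
from h import *
a=snap('top');b=snap('scene')
cv2.imwrite('pics/a.png',a['color'][:,:,::-1]);cv2.imwrite('pics/b.png',b['color'][:,:,::-1])
print(ctrl.get_obs())
print(a['R'],-np.array(a['t'])@a['R'],-np.array(b['t'])@b['R'])
E
```

```text
{'time_s': 0.1, 'q': array([-1.39531077e+00,  1.81478517e-01,  1.60788679e+00, -1.05255074e-05,
        1.35381544e+00, -2.06328498e-01]), 'dq': array([-1.29375565e-03, -2.84507539e-04, -1.99162842e-03, -3.49861815e-04,
        1.67700496e-05,  1.33374636e-03]), 'joint_efforts': array([ 8.72326552e-06, -4.45879269e+01, -3.52239382e+01, -3.00856600e-04,
        4.18123513e-03, -1.39784751e-05]), 'eef_pos': array([ 0.21416408, -0.53313461,  0.25247786]), 'eef_rot': array([-7.94034158e-04,  9.81832006e-01,  1.89750577e-01,  7.10708482e-06]), 'wrist_force': array([ 0.01210354, -1.00797235, -0.01107054]), 'torque': array([ 0.02388829,  0.04552111, -0.01561844]), 'grasp_force': 0.0, 'opening': 0.9977578035213202}
[[-0.02091315 -0.99976985  0.00478378]
 [-0.99187839  0.02014717 -0.12558407]
 [ 0.12545878 -0.00737129 -0.99207145]] [ 0.36053237 -0.0250715   1.1913443 ] [-0.05830964  0.99744828  0.91162699]
```

View pics/a.png

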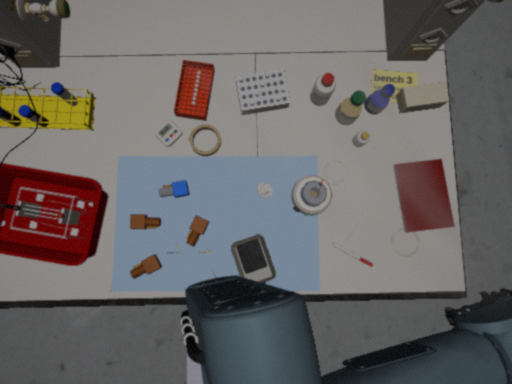

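View pics/b.png

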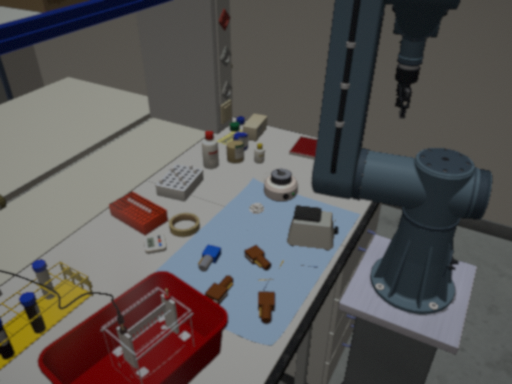

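The top view shows the blue-gripped spindle at (174,189), with its grip to the right. The drive unit is at (313,194), the tape at (205,139), the timer at (169,133) and the bottle at (361,138). The tall device at (253,257) also needs clearance.

```bash
python3 - <<'E'
from h import *
a=snap('top');P=pts(a);im=a['color']
hsv=cv2.cvtColor(im,cv2.COLOR_RGB2HSV)
w=hsv[170:210,150:200];print(w[18,36],w[18,15])
m=cv2.inRange(hsv,(100,170,90),(125,255,255));m[:,:150]=0;m[:,200:]=0;m[:170]=0;m[215:]=0
q=P[m>0];print('blue',m.sum()/255,q.mean(0),q.max(0),q.min(0))
cn=max(cv2.findContours(m,0,2)[0],key=cv2.contourArea);print(cv2.minAreaRect(cn))
print('spindle band', [(round(float(x),3)) for x in P[189,155:195,2]])
for n,(u,v) in dict(sp=(166,190),gr=(180,188),tape=(205,139),timer=(169,133),drive=(314,191),dev=(253,257),bottle=(361,138)).items(): print(n,P[v,u].round(3))
# hub top
z=P[...,2]; s=np.zeros_like(z,bool); s[170:220,285:340]=1
h=s&(z>.07)&(z<.09); print('hub',h.sum(),P[h].mean(0),P[h].max(0),P[h].min(0))
h=s&(z>.045)&(z<.065); print('house',h.sum(),(P[h].max(0)+P[h].min(0))/2)
A=cv2.resize(im[165:215,145:205],None,fx=6.5,fy=6.5,interpolation=2);B=cv2.resize(im[165:215,285:345],None,fx=6.5,fy=6.5,interpolation=2)
cv2.imwrite('pics/c.png',np.hstack([A,B])[:,:,::-1])
E
```

```text
[109 203 146] [170   8  99]
blue 188.0 [0.53051959 0.17042872 0.04555335] [0.5559922  0.19424974 1.1913443 ] [ 0.36053237 -0.0250715   0.02033074]
((179.7692413330078, 188.34616088867188), (13.532012939453125, 13.924245834350586), 78.69007110595703)
spindle band [-0.001, -0.004, -0.003, 0.001, 0.023, 0.029, 0.022, 0.025, 0.028, 0.025, 0.029, 0.024, 0.031, 0.026, 0.025, 0.024, 0.029, 0.023, 0.026, 0.025, 0.025, 0.026, 0.03, 0.028, 0.029, 0.025, 0.027, 0.026, 0.025, 0.029, 0.029, 0.026, 0.025, 0.004, -0.001, -0.001, -0.004, -0.001, 0.0, 0.0]
sp [0.529 0.214 0.029]
gr [0.535 0.173 0.027]
tape [ 0.692  0.101 -0.003]
timer [0.708 0.209 0.014]
drive [ 0.515 -0.224  0.044]
dev [ 0.329 -0.039  0.102]
bottle [ 0.667 -0.366  0.064]
hub 382 [ 0.50565292 -0.21782542  0.07849067] [ 0.53991909 -0.18378133  0.08601248] [ 0.47300349 -0.25317826  0.07010834]
house 552 [ 0.50652387 -0.21889958  0.05499047]
```

View pics/c.png

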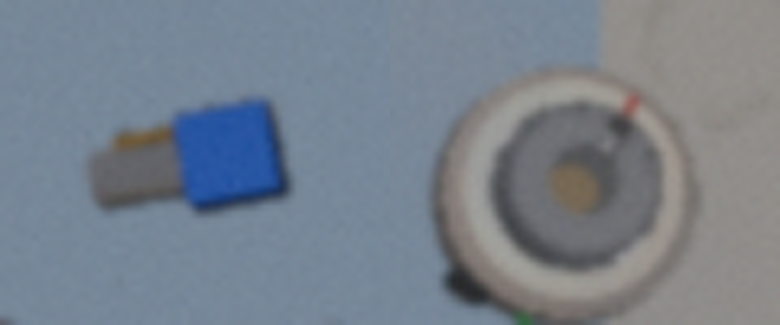

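Crop: the spindle's steel end is on the left with the brass key on top (+x). Its axis is tilted about 0.15 rad. The keyway and red line point up-right, at a yaw of about -0.6. I'll turn the tool, move above the spindle and look with the wrist camera.

>>> {"fn": "servo_tool", "kwargs": {"commands": [[[0, 0, 0], -0.18, 85], [[0, 0, 0], -0.18, 85], [[0, 0, 0], -0.18, 85], [[0, 0, 0], -0.18, 85], [[0, 0, 0], -0.18, 85], [[0, 0, 0], -0.18, 85], [[0, 0, 0], -0.18, 85], [[0, 0, 0], -0.08, 85], [[0, 0, 0], 0, 85]]}}

```text
time_s: 1.27
eef_pos: [0.2142, -0.5334, 0.2529]
eef_rot: [-0.0, 0.652, 0.758, 0.0]
wrist_force: [-0.5, -0.4, -0.1]
opening: 0.996
grasp_force: 0.0
```

>>> {"fn": "servo_tool", "kwargs": {"commands": [[[40, 26, 0], 0, 85], [[40, 26, 0], 0, 85], [[40, 26, 0], 0, 85], [[40, 26, 0], 0, 85], [[40, 26, 0], 0, 85], [[40, 26, 0], 0, 85], [[40, 26, 0], 0, 85], [[40, 26, 0], 0, 85], [[40, 26, 0], 0, 85], [[40, 26, 0], 0, 85], [[40, 26, 0], 0, 85], [[40, 26, 0], 0, 85], [[40, 26, 0], 0, 85], [[40, 26, 0], 0, 85], [[40, 26, 0], 0, 85], [[40, 26, 0], 0, 85], [[0, 0, 0], 0, 85], [[0, 0, 0], 0, 85]]}}

```text
time_s: 3.52
eef_pos: [0.5288, 0.1615, 0.2529]
eef_rot: [-0.0, 0.652, 0.758, -0.001]
wrist_force: [-1.2, -0.0, 0.3]
opening: 0.992
grasp_force: 0.0
```

```bash
python3 - <<'E'
from h import *
c=snap('wrist','d.png');o=ctrl.get_obs();print(o['eef_pos'],o['eef_rot'],o['q'].round(2),-np.array(c['t'])@c['R'])
print(proj(c,[.53,.17,.028]))
E
```

```text
[0.52884889 0.16102881 0.25301624] [-1.39540984e-04  6.52202970e-01  7.58044250e-01 -4.25696509e-04] [ 0.08  0.13  1.66 -0.    1.35 -0.07] [0.51632354 0.24071263 0.37472243]
(np.float64(261.4985892690053), np.float64(150.9208524454473))
```

View pics/d.png

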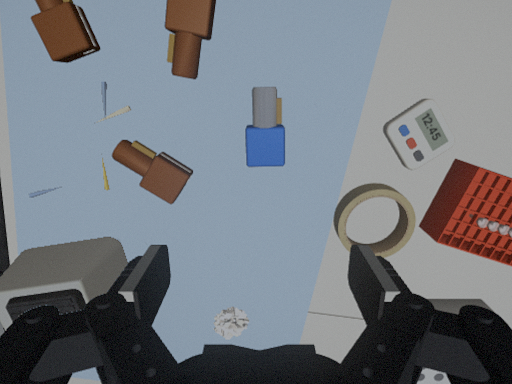

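The wrist view shows the blue grip at (265,145), its steel shaft above at (264,105) and the key to the right of the shaft. I'll get its exact pose by casting corner rays onto z = 28 mm.

```bash
cat >> h.py <<'E'
def blue(c,h,roi=None):
    hsv=cv2.cvtColor(c['color'],cv2.COLOR_RGB2HSV)
    m=cv2.inRange(hsv,(105,190,90),(125,255,255))
    if roi: k=np.zeros_like(m);k[roi[1]:roi[3],roi[0]:roi[2]]=255;m&=k
    cn=max(cv2.findContours(m,0,2)[0],key=cv2.contourArea)
    w=np.array([ray(c,*p[0],h)[:2] for p in cn],np.float32)*1000
    return m,cn,cv2.minAreaRect(w)
E
python3 - <<'E'
from h import *
c=snap('wrist')
m,cn,r=blue(c,.026,(200,80,340,200));print(r,cv2.boxPoints(r).round(1).tolist())
m2=cv2.inRange(cv2.cvtColor(c['color'],cv2.COLOR_RGB2HSV),(105,190,165),(125,255,255))
P=pts(c); q=P[(m>0)]; print(np.median(q,0), np.percentile(q,[2,98],axis=0).round(4))
# shaft end: grey pixels with height >10mm near
z=P[...,2];k=np.zeros(m.shape,bool);k[75:130,240:295]=1
s=k&(z>.015)&(m==0);w=(P[s][:,:2]*1000).astype(np.float32);print(s.sum(),cv2.minAreaRect(w))
row=[(v,np.where(m[v,200:340])[0][[0,-1]]+200) for v in range(120,170,5) if m[v,200:340].any()];print(row)
E
```

```text
Traceback (most recent call last):
  File "h.py", line 20, in blue
    cn=max(cv2.findContours(m,0,2)[0],key=cv2.contourArea)
ValueError: max() iterable argument is empty
```

```bash
sed -i 's/(105,190,90),(125,255,255))$/(105,170,40),(128,255,255))/' h.py
python3 - <<'E'
from h import *
c=snap('wrist');print(cv2.cvtColor(c['color'],cv2.COLOR_RGB2HSV)[[140,145,160],[265,260,265]],c['color'][145,265])
m,cn,r=blue(c,.027,(200,80,340,200));print(r,cv2.boxPoints(r).round(1).tolist())
P=pts(c); q=P[(m>0)]; print(np.median(q,0), np.percentile(q,[2,98],axis=0).round(4))
z=P[...,2];k=np.zeros(m.shape,bool);k[75:130,240:295]=1
s=k&(z>.015)&(m==0);w=(P[s][:,:2]*1000).astype(np.float32);print(s.sum(),cv2.minAreaRect(w))
print([(v,(np.where(m[v,200:340])[0][[0,-1]]+200).tolist()) for v in range(120,170,5) if m[v,200:340].any()])
E
```

```text
[[109 159 172]
 [109 163 169]
 [109 161 171]] [ 68 109 173]
((545.6195068359375, 155.9833221435547), (0.0, 0.0), 0.0) [[545.5999755859375, 156.0], [545.5999755859375, 156.0], [545.5999755859375, 156.0], [545.5999755859375, 156.0]]
[0.54317548 0.16888027 0.02940482] [[0.5135 0.1557 0.0277]
 [0.5561 0.1989 0.0312]]
1248 ((526.596923828125, 217.46649169921875), (43.8878059387207, 47.569297790527344), 8.711050033569336)
[]
```

```bash
sed -i 's/(105,170,40)/(104,128,40)/' h.py
python3 - <<'E'
from h import *
c=snap('wrist')
m,cn,r=blue(c,.028,(200,80,340,200));print(r,cv2.boxPoints(r).round(1).tolist())
print([(v,(np.where(m[v,200:340])[0][[0,-1]]+200).tolist()) for v in range(120,170,5) if m[v,200:340].any()])
# shaft outline (grey, low saturation) -> end & side
P=pts(c);z=P[...,2];k=np.zeros(m.shape,bool);k[75:124,240:295]=1
s=(k&(z>.012)).astype(np.uint8)*255
print([(v,(np.where(s[v])[0][[0,-1]]).tolist()) for v in range(80,126,5) if s[v].any()])
ys=np.where(s.any(1))[0][[0,-1]];print(ys, ray(c,265,ys[0],.014))
E
```

```text
((532.6236572265625, 176.38560485839844), (41.90910339355469, 45.29451370239258), 10.42670726776123) [[507.8999938964844, 194.89999389648438], [516.0999755859375, 150.3000030517578], [557.2999877929688, 157.89999389648438], [549.0999755859375, 202.5]]
[(125, [248, 282]), (130, [246, 283]), (135, [246, 283]), (140, [246, 283]), (145, [246, 283]), (150, [246, 283]), (155, [247, 283]), (160, [247, 283]), (165, [250, 250])]
[(90, [251, 276]), (95, [252, 276]), (100, [252, 280]), (105, [252, 280]), (110, [252, 280]), (115, [252, 280]), (120, [252, 280])]
[ 86 123] [0.52375817 0.23851057 0.014     ]
```

>>> {"fn": "servo_tool", "kwargs": {"commands": [[[-4, 6, 0], 0, 85], [[0, 0, 40], -0.02, 85], [[0, 0, 40], 0, 85], [[0, 0, 40], 0, 75], [[0, 0, 40], 0, 65], [[0, 0, 30], 0, 60], [[0, 0, 29], 0, 56], [[0, 0, 0], 0, 52], [[0, 0, 0], 0, 48], [[0, 0, 0], 0, 46], [[0, 0, 0], 0, 44], [[0, 0, 0], 0, 43], [[0, 0, 0], 0, 43]]}}

```text
time_s: 5.35
eef_pos: [0.5369, 0.1587, 0.0358]
eef_rot: [0.001, 0.644, 0.765, 0.001]
wrist_force: [-0.8, -1.4, 5.7]
opening: 0.505
grasp_force: 21.2
```

```bash
python3 - <<'E'
from h import *
c=snap('wrist');cv2.imwrite('pics/e.png',c['color'][:,:,::-1]);print(ctrl.get_obs())
E
```

```text
{'time_s': 5.4, 'q': array([ 7.54918604e-02,  4.39473155e-01,  1.77522230e+00, -2.81213540e-04,
        9.24443430e-01, -9.56378721e-02]), 'dq': array([-0.00044932, -0.0014909 ,  0.00021172,  0.00189244,  0.00024723,
       -0.00153678]), 'joint_efforts': array([  0.2274587 , -45.37854552, -24.82687712,   0.20034464,
        -0.3406254 ,   0.05172343]), 'eef_pos': array([0.53687787, 0.15867671, 0.03581798]), 'eef_rot': array([0.00095487, 0.64402501, 0.76500344, 0.00077852]), 'wrist_force': array([-1.12987712, -1.21658304,  6.14503328]), 'torque': array([-0.10897269,  0.17418878,  0.08112499]), 'grasp_force': 21.164094507694244, 'opening': 0.5093061265709748}
```

View pics/e.png

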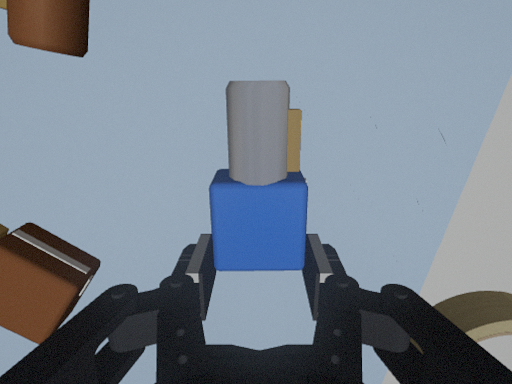

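The pads hold the last ~10 mm of the grip, and a lighter grip is possible (21 N). I'll lift slowly and see whether it pivots.

>>> {"fn": "servo_tool", "kwargs": {"commands": [[[0, 0, -5], 0, 43], [[0, 0, -5], 0, 43], [[0, 0, -5], 0, 43], [[0, 0, -5], 0, 43], [[0, 0, 0], 0, 43]]}}

```text
time_s: 6.02
eef_pos: [0.5362, 0.1587, 0.0548]
eef_rot: [0.0, 0.644, 0.765, 0.0]
wrist_force: [-0.0, -0.0, -3.3]
opening: 0.51
grasp_force: 21.0
```

```bash
cat > s.py <<'E'
from h import *
import sys
c=snap('wrist',sys.argv[1] if len(sys.argv)>1 else None);P=pts(c);o=ctrl.get_obs();print(o['eef_pos'],o['grasp_force'],o['opening']*85.4,o['wrist_force'])
# points of spindle: column profile along the image's middle
for v in range(60,275,12): print(v,P[v,258].round(3),c['color'][v,258])
E
python3 s.py
```

```text
[0.53589433 0.15865387 0.05448331] 21.028184294700623 43.38879433523943 [ 0.21869787 -0.23704259 -2.18610434]
60 [0.52  0.249 0.001] [152 169 185]
72 [0.521 0.243 0.002] [152 169 186]
84 [0.522 0.237 0.045] [132 136 144]
96 [0.522 0.233 0.046] [130 134 142]
108 [0.523 0.228 0.047] [133 137 145]
120 [0.524 0.224 0.048] [127 133 138]
132 [0.525 0.219 0.047] [132 135 144]
144 [0.526 0.214 0.048] [130 133 140]
156 [0.527 0.209 0.048] [130 134 141]
168 [0.527 0.204 0.048] [129 132 141]
180 [0.528 0.199 0.047] [125 131 139]
192 [0.529 0.193 0.048] [ 64 108 181]
204 [0.53  0.188 0.048] [ 62 108 182]
216 [0.531 0.182 0.047] [ 53 102 178]
228 [0.532 0.176 0.048] [ 52 102 178]
240 [0.533 0.171 0.049] [ 54 101 178]
252 [0.534 0.165 0.049] [ 57 103 178]
264 [0.535 0.158 0.048] [ 59 101 178]
```

>>> {"fn": "servo_tool", "kwargs": {"commands": [[[0, 0, 0], 0, 43.2], [[0, 0, 0], 0, 43.2], [[0, 0, 0], 0, 43.3], [[0, 0, 0], 0, 43.3]]}}

```text
time_s: 6.58
eef_pos: [0.5357, 0.1586, 0.0542]
eef_rot: [-0.0, 0.644, 0.765, -0.0]
wrist_force: [-0.9, -0.0, -2.2]
opening: 0.508
grasp_force: 21.0
```

```bash
python3 s.py|awk 'NR==1||NR%4==0'
```

```text
[0.53576484 0.15863301 0.05426165] 21.028564274311066 43.31397435504528 [ 0.64666627 -0.41630446 -2.45456127]
84 [0.521 0.237 0.045] [130 136 146]
132 [0.524 0.219 0.047] [129 133 141]
180 [0.528 0.198 0.047] [128 133 143]
228 [0.532 0.176 0.048] [ 58 103 180]
```

>>> {"fn": "servo_tool", "kwargs": {"commands": [[[0, 0, 0], 0, 43.5], [[0, 0, 0], 0, 43.5], [[0, 0, 0], 0, 43.6], [[0, 0, 0], 0, 43.6]]}}

```text
time_s: 7.12
eef_pos: [0.5358, 0.1586, 0.0543]
eef_rot: [-0.0, 0.644, 0.765, -0.0]
wrist_force: [-0.2, 0.8, -2.8]
opening: 0.514
grasp_force: 12.4
```

```bash
python3 s.py|awk 'NR==1||NR%4==0'
```

```text
[0.53578101 0.15865341 0.05429049] 12.404872477054596 43.6662259466312 [-0.06687771  0.06176557 -2.29373407]
84 [0.521 0.237 0.046] [129 133 142]
132 [0.525 0.219 0.047] [128 133 140]
180 [0.528 0.198 0.047] [128 134 142]
228 [0.532 0.176 0.047] [ 58 105 180]
```

>>> {"fn": "servo_tool", "kwargs": {"commands": [[[0, 0, 0], 0, 43.7], [[0, 0, 0], 0, 43.7], [[0, 0, 0], 0, 43.8], [[0, 0, 0], 0, 43.8]]}}

```text
time_s: 7.68
eef_pos: [0.5359, 0.1587, 0.0544]
eef_rot: [0.0, 0.644, 0.765, 0.0]
wrist_force: [-0.5, 0.2, -2.8]
opening: 0.513
grasp_force: 6.0
```

```bash
python3 s.py|awk 'NR==1||NR%4==0'
```

```text
[0.53580856 0.15863779 0.05432811] 6.0486021637916565 44.05175384916602 [ 0.19594672  0.69934607 -2.46712685]
84 [0.521 0.237 0.001] [152 169 185]
132 [0.525 0.217 0.032] [130 133 141]
180 [0.529 0.196 0.038] [ 47  85 151]
228 [0.532 0.174 0.044] [ 68 114 185]
```

At 6 N it pivots and the steel end droops. I'll lift slowly at this grip.

>>> {"fn": "servo_tool", "kwargs": {"commands": [[[0, 0, -4], 0, 43.8], [[0, 0, -4], 0, 43.8], [[0, 0, -4], 0, 43.8], [[0, 0, -4], 0, 43.8], [[0, 0, -4], 0, 43.8], [[0, 0, -4], 0, 43.8], [[0, 0, 0], 0, 43.8]]}}

```text
time_s: 8.6
eef_pos: [0.5361, 0.1586, 0.0788]
eef_rot: [0.0, 0.644, 0.765, 0.0]
wrist_force: [-0.6, -1.1, -1.3]
opening: 0.512
grasp_force: 5.9
```

```bash
python3 s.py f.png|awk 'NR==1||NR%2==0'
```

```text
[0.53615069 0.15849053 0.0786987 ] 5.910431295633316 43.843310634813356 [-0.23400964 -0.97511494  0.3639279 ]
60 [0.519 0.251 0.   ] [154 171 187]
84 [0.522 0.237 0.002] [153 169 187]
108 [0.524 0.223 0.   ] [147 163 177]
132 [0.526 0.213 0.032] [131 136 142]
156 [0.528 0.202 0.04 ] [131 135 145]
180 [0.53  0.191 0.047] [102 108 125]
204 [0.531 0.181 0.055] [ 56  96 167]
228 [0.533 0.172 0.063] [ 54  96 169]
252 [0.535 0.163 0.07 ] [ 47  93 169]
```

>>> {"fn": "servo_tool", "kwargs": {"commands": [[[0, 0, -4], 0, 43.8], [[0, 0, -3], 0, 43.8], [[0, 0, -3], 0, 43.8], [[0, 0, -2], 0, 43.8], [[0, 0, 0], 0, 43.8]]}}

```text
time_s: 9.28
eef_pos: [0.5359, 0.1586, 0.0905]
eef_rot: [0.0, 0.644, 0.765, 0.0]
wrist_force: [-0.0, -0.1, -2.0]
opening: 0.512
grasp_force: 5.5
```

```bash
python3 s.py f.png|awk 'NR==1||NR%2==0'
```

```text
[0.53592598 0.15857505 0.09045947] 5.513994097709656 43.75985094029219 [-0.74492963 -0.57808875 -1.17255102]
60 [ 0.519  0.251 -0.   ] [154 170 187]
84 [0.521 0.237 0.001] [154 172 189]
108 [0.524 0.222 0.001] [153 170 185]
132 [0.526 0.21  0.02 ] [134 136 137]
156 [0.528 0.198 0.036] [131 134 135]
180 [0.53  0.188 0.048] [128 132 135]
204 [0.532 0.179 0.06 ] [ 53  89 154]
228 [0.533 0.17  0.072] [ 46  85 155]
252 [0.534 0.162 0.08 ] [ 44  86 154]
```

>>> {"fn": "servo_tool", "kwargs": {"commands": [[[0, 0, -3], 0, 43.8], [[0, 0, -3], 0, 43.8], [[0, 0, -2], 0, 43.8], [[0, 0, -1], 0, 43.8], [[0, 0, 0], 0, 43.8]]}}

```text
time_s: 9.95
eef_pos: [0.5358, 0.1587, 0.0993]
eef_rot: [0.0, 0.644, 0.765, 0.0]
wrist_force: [0.9, -0.3, -3.1]
opening: 0.515
grasp_force: 5.1
```

```bash
python3 s.py f1.png|awk 'NR==1||NR%2==0'
```

```text
[0.53574839 0.15863536 0.09928365] 5.052204206585884 43.68764107490888 [ 0.39051237  0.59080058 -2.95900435]
60 [0.519 0.252 0.002] [156 173 188]
84 [0.521 0.237 0.001] [156 172 188]
108 [0.524 0.222 0.003] [157 175 191]
132 [0.527 0.206 0.001] [155 173 188]
156 [0.529 0.193 0.02 ] [115 117 119]
180 [0.531 0.183 0.041] [119 119 124]
204 [0.532 0.175 0.059] [ 44  73 133]
228 [0.533 0.167 0.074] [ 43  76 135]
252 [0.534 0.161 0.087] [ 38  73 136]
```

>>> {"fn": "servo_tool", "kwargs": {"commands": [[[0, 0, -4], 0, 43.8], [[8, 0, 0], 0, 43.85], [[-8, 0, 0], 0, 43.85], [[8, 0, 0], 0, 43.85], [[-8, 0, 0], 0, 43.85], [[0, 0, 0], 0, 43.85]]}}

```text
time_s: 10.75
eef_pos: [0.5359, 0.1581, 0.1033]
eef_rot: [0.0, 0.644, 0.765, -0.0]
wrist_force: [-0.1, 0.7, -2.8]
opening: 0.513
grasp_force: 3.3
```

```bash
python3 s.py g.png|awk 'NR==1||NR%2==0'
```

```text
[0.53586013 0.1582688  0.10325743] 3.261566497385502 44.00693109050603 [-0.2712499   0.68360674 -2.4666002 ]
60 [0.519 0.252 0.   ] [155 170 188]
84 [ 0.521  0.237 -0.   ] [156 174 189]
108 [0.524 0.221 0.001] [157 174 189]
132 [0.527 0.205 0.002] [154 172 187]
156 [0.53  0.187 0.001] [156 173 190]
180 [0.532 0.175 0.019] [ 98 101 103]
204 [0.533 0.169 0.049] [105 110 115]
228 [0.534 0.165 0.074] [ 37  61 110]
252 [0.535 0.16  0.091] [ 49  89 157]
```

View pics/g.png

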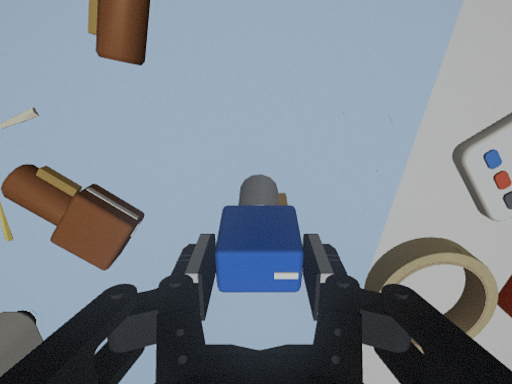

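The picture and depths show the spindle hanging about 11° off upright. The end face should settle flat on release, so I'll lower until it touches.

>>> {"fn": "servo_tool", "kwargs": {"commands": [[[4, 0, 0], 0, 43.85], [[-4, 0, 0], 0, 43.85], [[0, 0, 2], 0, 43.85], [[0, 0, 2], 0, 43.85], [[0, 0, 1], 0, 43.85], [[0, 0, 0], 0, 43.85]]}}

```text
time_s: 11.55
eef_pos: [0.5374, 0.1588, 0.0999]
eef_rot: [0.001, 0.644, 0.765, 0.001]
wrist_force: [0.4, 0.2, 5.6]
opening: 0.512
grasp_force: 5.1
```

```bash
python3 s.py |awk 'NR==1||NR>10'; python3 - <<'E'
from h import *
c=snap('wrist');P=pts(c);hsv=cv2.cvtColor(c['color'],cv2.COLOR_RGB2HSV)
for v in range(205,300,6): print(v,P[v,250].round(4),c['color'][v,250])
E
```

```text
[0.5373592  0.15875969 0.09990234] 5.061880275607109 43.563952149414625 [0.02425477 0.59017482 6.32148048]
168 [0.533 0.18  0.001] [154 172 188]
180 [0.534 0.177 0.019] [ 99 102 105]
192 [0.534 0.173 0.035] [ 99  99 102]
204 [0.535 0.17  0.046] [119 121 126]
216 [0.535 0.168 0.061] [ 43  67 112]
228 [0.535 0.166 0.071] [ 34  61 110]
240 [0.536 0.164 0.081] [ 32  61 110]
252 [0.536 0.162 0.089] [ 46  75 131]
264 [0.537 0.156 0.09 ] [ 54  98 174]
205 [0.53   0.169  0.0479] [77 82 99]
211 [0.5302 0.1686 0.0561] [ 42  65 110]
217 [0.5306 0.1672 0.0613] [ 46  69 116]
223 [0.531  0.1656 0.0657] [ 38  66 112]
229 [0.5313 0.1644 0.0705] [ 33  61 109]
235 [0.5315 0.1637 0.076 ] [ 41  65 115]
241 [0.5318 0.1629 0.0811] [ 37  60 112]
247 [0.532  0.1619 0.0853] [ 37  64 114]
253 [0.5323 0.161  0.0894] [ 47  81 145]
259 [0.5327 0.1586 0.0908] [ 51  98 174]
265 [0.5333 0.155  0.0903] [ 56 101 174]
271 [0.5339 0.1513 0.0896] [ 53  98 174]
277 [0.5345 0.1471 0.0884] [ 59 100 175]
283 [0.5351 0.1435 0.0881] [ 61 103 176]
289 [0.5359 0.1385 0.0861] [ 59 102 174]
295 [0.5451 0.0705 0.001 ] [155 172 188]
```

Tilt is still about 12°, with the end edge pressed lightly on the bench. I'll swing the top over the end (tool +x) to straighten it.

>>> {"fn": "servo_tool", "kwargs": {"commands": [[[4, 0, 0], 0, 43.85], [[4, 0, 0], 0, 43.85], [[4, 0, 0.5], 0, 43.85], [[3, 0, 0.5], 0, 43.85], [[0, 0, 0], 0, 43.85]]}}

```text
time_s: 12.28
eef_pos: [0.5332, 0.1738, 0.0973]
eef_rot: [-0.0, 0.644, 0.765, 0.0]
wrist_force: [0.3, 1.2, 3.4]
opening: 0.513
grasp_force: 4.4
```

```bash
python3 s.py |awk 'NR==1'; python3 - <<'E'
from h import *
c=snap('wrist');P=pts(c);hsv=cv2.cvtColor(c['color'],cv2.COLOR_RGB2HSV)
for v in range(205,300,6): print(v,P[v,250].round(4),c['color'][v,250])
E
```

```text
[0.5332499  0.17367587 0.09734056] 4.375304505228996 44.072174637998955 [-0.25264203  0.71577978  5.36549492]
205 [0.5264 0.1769 0.0276] [74 78 83]
211 [0.5267 0.1767 0.0371] [76 82 84]
217 [0.5268 0.1777 0.0486] [37 54 91]
223 [0.5271 0.1774 0.0564] [34 55 92]
229 [0.5273 0.1772 0.0637] [43 60 95]
235 [0.5275 0.1766 0.0695] [37 56 93]
241 [0.5278 0.1762 0.0754] [31 53 93]
247 [0.5279 0.1763 0.0819] [35 55 97]
253 [0.5281 0.1763 0.0876] [ 49  82 145]
259 [0.5285 0.1735 0.0881] [ 54 103 179]
265 [0.5291 0.1704 0.0884] [ 58 103 180]
271 [0.5296 0.1674 0.0888] [ 57 104 180]
277 [0.5301 0.1639 0.0885] [ 57 103 181]
283 [0.5306 0.161  0.0892] [ 53 101 177]
289 [0.5313 0.1564 0.0877] [ 59 103 179]
295 [0.5319 0.1533 0.0881] [ 61 107 180]
```

It's upright now, so I'll release it and let it stand.

>>> {"fn": "servo_tool", "kwargs": {"commands": [[[0, 0, -0.5], 0, 44.5], [[0, 0, 0], 0, 46], [[0, 0, 0], 0, 50], [[0, 0, 0], 0, 56], [[0, 0, 0], 0, 64], [[0, 0, -20], 0, 85], [[0, 0, -30], 0, 85], [[0, 0, -30], 0, 85], [[0, 0, -30], 0, 85], [[0, 0, 0], 0, 85], [[0, 0, 0], 0, 85]]}}

```text
time_s: 13.75
eef_pos: [0.5327, 0.1734, 0.2069]
eef_rot: [-0.0, 0.644, 0.765, -0.0]
wrist_force: [-0.2, 0.1, -0.9]
opening: 0.995
grasp_force: 0.0
```

```bash
python3 - <<'E'
from h import *
c=snap('wrist','i.png');P=pts(c);o=ctrl.get_obs();print(o['eef_pos'],o['eef_rot'])
m,cn,r=blue(c,.087)
z=P[...,2];t=(m>0)&(z>.08);w=(P[t]);print(t.sum(),w.mean(0),cv2.minAreaRect((w[:,:2]*1000).astype(np.float32)))
A=np.c_[w[:,:2],np.ones(len(w))];print('slope',np.linalg.lstsq(A,w[:,2],rcond=None)[0])
print(r)
E
```

```text
[0.53240856 0.17334325 0.20638163] [-0.00077576  0.64415616  0.76489323 -0.0007717 ]
1600 [0.53308389 0.16833528 0.08918677] ((528.86376953125, 202.9337615966797), (42.72077178955078, 100.56395721435547), 8.523147583007812)
slope [-0.19083276  0.94164654  0.03240431]
((533.32763671875, 171.52825927734375), (42.89317321777344, 36.2084846496582), 9.849250793457031)
```

View pics/i.png

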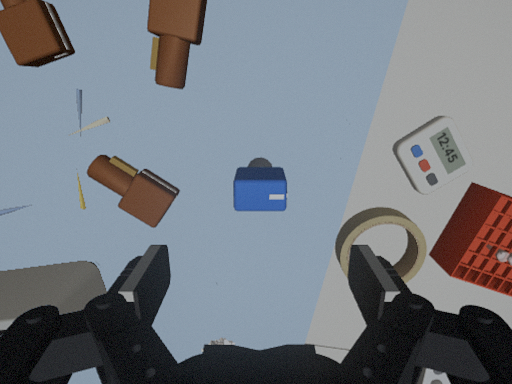

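The spindle stands upright, with its top face at about (261,198) and the white line at (277,197) on the key side. I'll measure the top face.

```bash
cat > t.py <<'E'
from h import *
def top(c,h):
    # bright top face incl. white line: depth-based height window, near median of blue
    m,cn,r=blue(c,h);P=pts(c);z=P[...,2]
    V=c['color'][...,2].astype(int);k=cv2.dilate(m,np.ones((5,5)))>0
    t=(k&(abs(z-h)<.006)&(V>145)).astype(np.uint8)*255
    cn=max(cv2.findContours(t,0,2)[0],key=cv2.contourArea);cn=cv2.convexHull(cn)
    w=np.array([ray(c,*p[0],h)[:2] for p in cn],np.float32)*1000
    mk=np.zeros_like(t);cv2.drawContours(mk,[cn],-1,255,-1)
    p=P[(mk>0)&(abs(z-h)<.006)];A=np.c_[p[:,:2],np.ones(len(p))]
    return cv2.minAreaRect(w),np.linalg.lstsq(A,p[:,2],rcond=None)[0][:2],np.median(p,0)
if __name__=='__main__':
    c=snap('wrist');print(top(c,.087))
    d=snap('wrist');print(top(d,.087)); a=snap('top');m,cn,r=blue(a,.087,(150,165,205,215));print(r)
E
python3 t.py
```

```text
(((534.1314697265625, 165.91297912597656), (41.90082550048828, 26.185487747192383), 9.86976146697998), array([ 0.00109051, -0.00147511]), array([0.53429519, 0.16662733, 0.08834903]))
(((534.535400390625, 166.05516052246094), (42.98982620239258, 26.16621208190918), 9.876897811889648), array([-0.00021327, -0.00789874]), array([0.53432465, 0.16678121, 0.08830854]))
((533.2621459960938, 164.794677734375), (47.644622802734375, 32.86773681640625), 13.777848243713379)
```

>>> {"fn": "servo_tool", "kwargs": {"commands": [[[-7, 1, 0], 0, 85], [[0, 0, 36], 0, 85], [[0, 0, 36], 0, 85], [[0, 0, 34], 0, 80], [[0, 0, 20], 0, 70], [[0, 0, 10], 0, 60], [[0, 0, 0], 0, 54], [[0, 0, 0], 0, 48], [[0, 0, 0], 0, 44], [[0, 0, 0], 0, 30], [[0, 0, 0], 0, 30], [[0, 0, -20], 0, 30], [[0, 0, -40], 0, 30], [[0, 0, -40], 0, 30], [[0, 0, -20], 0, 30], [[0, 0, 0], 0, 30]]}}

```text
time_s: 15.95
eef_pos: [0.5365, 0.1669, 0.1936]
eef_rot: [0.001, 0.644, 0.765, 0.001]
wrist_force: [-0.7, 0.9, -2.0]
opening: 0.506
grasp_force: 61.9
```

```bash
python3 - <<'E'
from t import *
o=ctrl.get_obs();print(o['eef_pos'],o['eef_rot'],o['opening']*85.4,o['grasp_force'],o['wrist_force'])
c=snap('wrist','j.png')
for h in (o['eef_pos'][2]+.017,):
    print(top(c,h))
E
```

```text
[0.53649205 0.16686898 0.1935997 ] [0.00140941 0.6441154  0.76492561 0.00147555] 43.18015776693932 61.86371684074402 [-0.74579332  0.86527811 -2.04552894]
(((535.5533447265625, 168.8002166748047), (41.24537658691406, 26.227191925048828), 9.686725616455078), array([-0.00971079, -0.0111369 ]), array([0.53555087, 0.16840398, 0.20886537]))
```

Firm grip at 62 N, upright in the hand. I'll raise it, turn toward the keyway and go to a spot from which the wrist camera sees the hub.

>>> {"fn": "servo_tool", "kwargs": {"commands": [[[0, 0, -25], 0.152, 30], [[0, 0, -20], 0.152, 30], [[0, 0, 0], 0.152, 30], [[0, 0, 0], 0.152, 30], [[0, 0, 0], 0.152, 30], [[-35, 16, 0], 0, 30], [[-35, 16, 0], 0, 30], [[-35, 16, 0], 0, 30], [[-35, 16, 0], 0, 30], [[-35, 16, 0], 0, 30], [[-35, 16, 0], 0, 30], [[-35, 16, 0], 0, 30], [[-35, 16, 0], 0, 30], [[-35, 16, 0], 0, 30], [[-35, 16, 0], 0, 30], [[-35, 16, 0], 0, 30], [[-35, 16, 0], 0, 30], [[0, 0, 0], 0, 30], [[0, 0, 0], 0, 30]]}}

```text
time_s: 18.38
eef_pos: [0.4611, -0.2883, 0.2351]
eef_rot: [-0.002, 0.882, 0.471, -0.0]
wrist_force: [-0.1, 0.1, -2.0]
opening: 0.507
grasp_force: 61.9
```

```bash
python3 - <<'E'
from t import *
o=ctrl.get_obs();print(o['eef_pos'],o['eef_rot'],o['opening']*85.4,o['grasp_force'],o['q'].round(2))
c=snap('wrist','k.png');h=o['eef_pos'][2]+.0155
print(top(c,h))
P=pts(c);z=P[...,2];k=(abs(z-.08)<.004);w=P[k];print(k.sum(),np.percentile(w,[1,99],axis=0))
E
```

```text
[ 0.46111299 -0.2882981   0.23508657] [-1.59849339e-03  8.82009582e-01  4.71228669e-01 -2.89571084e-04] 43.27337176229488 61.89249873161316 [-0.78  0.13  1.7   0.    1.31 -0.19]
(((460.8011169433594, -287.5329284667969), (26.568256378173828, 41.83761215209961), 56.34986114501953), array([-0.0193781 ,  0.00377858]), array([ 0.46096121, -0.28722251,  0.25031724]))
4673 [[ 0.3638691  -0.25265186  0.07647898]
 [ 0.53823938 -0.06119052  0.0830296 ]]
```

View pics/k.png

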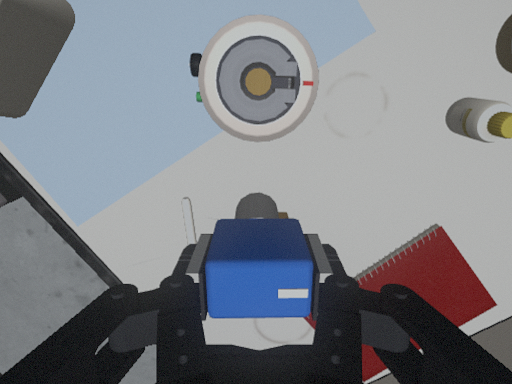

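The wrist view shows the hub bore at (258,82), with the keyway and red line to the right at (308,83), which is the side the key is on. I'll measure the hub centre and keyway yaw.

```bash
cat > u.py <<'E'
from t import *
from scipy.optimize import least_squares
c=snap('wrist');o=ctrl.get_obs();P=pts(c);z=P[...,2]
roi=np.zeros(z.shape,np.uint8);roi[5:150,190:330]=255
m=((abs(z-.08)<.006)&(roi>0)).astype(np.uint8)*255
cn=max(cv2.findContours(m,0,2)[0],key=cv2.contourArea)
def fit(w):
    f=lambda p:np.hypot(w[:,0]-p[0],w[:,1]-p[1])-p[2]
    return least_squares(f,[*w.mean(0),.03],loss='soft_l1',f_scale=.001).x
w=np.array([ray(c,*p[0],.08)[:2] for p in cn]);hub=fit(w);print('hub',hub)
# housing outer edge at .056
m=((z>.03)&(roi>0)).astype(np.uint8)*255
cn=max(cv2.findContours(m,0,2)[0],key=cv2.contourArea)
print('house', fit(np.array([ray(c,*p[0],.056)[:2] for p in cn])))
print('median hub z',np.median(z[(abs(z-.08)<.006)&(roi>0)]))
hsv=cv2.cvtColor(c['color'],cv2.COLOR_RGB2HSV)
r=((hsv[...,1]>120)&((hsv[...,0]<8)|(hsv[...,0]>172))&(roi>0));v,u=np.where(r);R=ray(c,u.mean(),v.mean(),.056)
print('red',r.sum(),u.mean(),v.mean(),R)
d=R[:2]-hub[:2];print('yaw',np.arctan2(d[1],d[0]),np.hypot(*d))
# black-ish bore/keyway pixels in hub: points at z<.07 within 33mm of axis, radius>19
q=np.hypot(P[...,0]-hub[0],P[...,1]-hub[1])
g=np.array([[ [0,0]]]);vv,uu=np.where(roi>0)
X=np.array([ray(c,a,b,.08)[:2] for a,b in zip(uu,vv)])-hub[:2];rr=np.hypot(*X.T)
gray=cv2.cvtColor(c['color'],cv2.COLOR_RGB2GRAY)[vv,uu]
k=(rr>.019)&(rr<.028)&(gray<70);print('slot',k.sum(),np.arctan2(*X[k].mean(0)[::-1]) if k.any() else None, np.percentile(gray[(rr>.019)&(rr<.028)],[1,5,50]))
p=o['eef_pos'];a=2*np.arctan2(o['eef_rot'][2],o['eef_rot'][1]);tx=np.array([np.cos(a),np.sin(a)]);ty=np.array([np.sin(a),-np.cos(a)])
D=hub[:2]-p[:2];print('tool yaw',a,'ty yaw',a-np.pi/2,'hub-TCP in tool mm',1e3*D@tx,1e3*D@ty)
t=top(c,p[2]+.0155);S=np.array(t[0][0])/1e3;D=hub[:2]-S;print('hub-spindle in tool mm',1e3*D@tx,1e3*D@ty)
E
python3 u.py
```

```text
hub [ 0.50472351 -0.2192545   0.03475293]
house [ 0.50442076 -0.21922387  0.05475322]
median hub z 0.08119551981386212
red 36 307.97222222222223 83.47222222222223 [ 0.54256666 -0.24577463  0.056     ]
yaw -0.6112563777386735 0.046210620178523606
slot 15 -0.48275057206781125 [ 74.  84. 138.]
tool yaw 0.9827612219843773 ty yaw -0.5880351048105192 hub-TCP in tool mm 81.04438139780953 -2.193149688748825
hub-spindle in tool mm 80.37955798279569 -1.3811425568395848
```

>>> {"fn": "servo_tool", "kwargs": {"commands": [[[20, 0, 0], 0.02, 30], [[20, 0, 0], 0, 30], [[20, -1, 0], 0, 30], [[20.5, -1, 0], 0, 30], [[0, 0, 20], 0, 30], [[0, 0, 20], 0, 30], [[0, 0, 20], 0, 30], [[0, 0, 15], 0, 30], [[0, 0, 0], 0, 30], [[0, 0, 0], 0, 30]]}}

```text
time_s: 19.73
eef_pos: [0.5063, -0.2219, 0.1625]
eef_rot: [0.0, 0.887, 0.463, 0.0]
wrist_force: [-0.2, 0.1, -2.3]
opening: 0.509
grasp_force: 61.8
```

```bash
python3 - <<'E'
from t import *
o=ctrl.get_obs();print(o['eef_pos'],o['eef_rot'],o['wrist_force'],o['torque'])
c=snap('wrist','l.png')
E
```

```text
[ 0.50634212 -0.22189134  0.1625142 ] [4.83429441e-04 8.86500579e-01 4.62727174e-01 2.26695490e-04] [-0.21885855  0.08442397 -2.25697393] [ 0.00827206 -0.00010121 -0.00976886]
```

View pics/l.png

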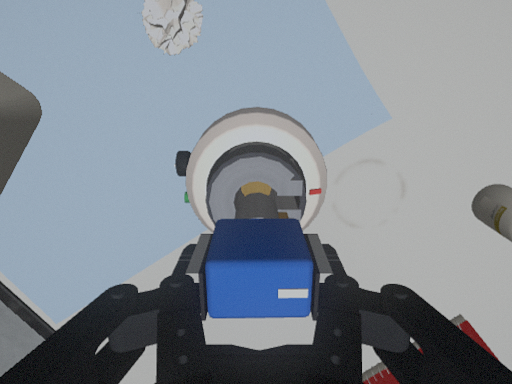

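The hub is centred at about x=256.5 and the shaft at about x=256, so sideways they look nearly aligned. I'll re-measure from this view.

```bash
sed -e 's/roi\[5:150,190:330\]=255/roi[100:215,180:335]=255/' u.py > u2.py; python3 - <<'E'
s=open('u2.py').read()
s=s.replace("w=np.array([ray(c,*p[0],.08)[:2] for p in cn]);hub=fit(w)","cn=[p for p in cn if p[0][1]<205]\nw=np.array([ray(c,*p[0],.08)[:2] for p in cn])\nw=w[np.hypot(w[:,0]-.5045,w[:,1]+.2192)>.03];print(len(w));hub=fit(w)")
s=s.replace("for p in cn])))","for p in cn if p[0][1]<205])))")
open('u2.py','w').write(s+"""
print(c['cx'],t)
g=cv2.cvtColor(c['color'],cv2.COLOR_RGB2GRAY)
for v in (206,212):print(v,g[v,225:300].tolist())
""")
E
python3 u2.py
```

```text
77
hub [ 0.50572757 -0.21783274  0.03438646]
house [ 0.50799088 -0.2144169   0.05402157]
median hub z 0.0811101145247662
red 47 314.8085106382979 190.91489361702128 [ 0.54227326 -0.24593803  0.056     ]
yaw -0.6555788754840622 0.04610309029246809
slot 11 -0.6908968387871997 [ 72.  81. 137.]
tool yaw 0.9618324629679331 ty yaw -0.6089638638269634 hub-TCP in tool mm 3.1483560070510634 -3.0631114693370685
hub-spindle in tool mm 2.5688127729857975 -2.334041420974655
258.76891148306936 (((506.1726379394531, -221.27490234375), (26.56203842163086, 41.74920654296875), 55.07020950317383), array([-0.01557154,  0.00071366]), array([ 0.50633183, -0.22107345,  0.17798446]))
206 [132, 136, 135, 133, 134, 133, 133, 136, 138, 102, 69, 70, 71, 71, 71, 76, 76, 71, 80, 80, 75, 76, 76, 74, 78, 76, 76, 76, 79, 78, 77, 78, 79, 77, 77, 76, 78, 76, 77, 73, 77, 81, 78, 76, 74, 72, 74, 77, 76, 70, 66, 74, 79, 80, 80, 78, 76, 80, 82, 83, 83, 77, 81, 86, 82, 81, 86, 80, 81, 84, 83, 84, 54, 58, 79]
212 [138, 138, 137, 132, 134, 132, 133, 132, 135, 142, 100, 66, 64, 72, 70, 76, 75, 77, 78, 78, 77, 75, 75, 78, 78, 79, 79, 77, 75, 78, 78, 78, 78, 80, 79, 76, 77, 77, 78, 78, 75, 77, 75, 74, 74, 75, 73, 73, 76, 68, 67, 69, 61, 82, 87, 84, 88, 86, 92, 92, 93, 102, 135, 141, 136, 136, 137, 135, 136, 137, 141, 136, 134, 136, 136]
```

```bash
python3 - <<'E'
from h import *
c=snap('wrist');P=pts(c);o=ctrl.get_obs()
a=2*np.arctan2(o['eef_rot'][2],o['eef_rot'][1]);tx=np.array([np.cos(a),np.sin(a)]);ty=np.array([np.sin(a),-np.cos(a)]);p=o['eef_pos'][:2]
g=cv2.cvtColor(c['color'],cv2.COLOR_RGB2GRAY).astype(float)
f=lambda X:(round(1e3*(X[:2]-p)@tx,1),round(1e3*(X[:2]-p)@ty,1),round(1e3*X[2],1))
for v in range(192,218,4):
    print(v,[f(P[v,u]) for u in (240,247,254,261,268)],[f(P[v,u]) for u in (278,282,285)])
print('hub edges'); 
for v in (170,180,190,200):
    z=P[v,:,2];k=np.where(abs(z[190:320]-.08)<.005)[0]+190;print(v,k[0],k[-1],f(ray(c,k[0],v,.08)),f(ray(c,k[-1],v,.08)))
d=f(ray(c,235.3,210,.11));e=f(ray(c,274,210,.11));print(d,e)
E
```

```text
192 [(np.float64(-6.6), np.float64(-15.9), np.float64(36.9)), (np.float64(-2.7), np.float64(-9.6), np.float64(48.2)), (np.float64(-2.8), np.float64(-4.0), np.float64(47.8)), (np.float64(-3.3), np.float64(1.6), np.float64(46.3)), (np.float64(-2.7), np.float64(7.2), np.float64(47.9))] [(np.float64(9.0), np.float64(12.9), np.float64(81.7)), (np.float64(8.7), np.float64(15.7), np.float64(80.9)), (np.float64(8.5), np.float64(17.8), np.float64(80.4))]
196 [(np.float64(-7.4), np.float64(-15.5), np.float64(44.5)), (np.float64(11.7), np.float64(-7.9), np.float64(97.3)), (np.float64(12.7), np.float64(-3.4), np.float64(100.0)), (np.float64(13.1), np.float64(1.0), np.float64(101.0)), (np.float64(10.6), np.float64(5.6), np.float64(94.3))] [(np.float64(-4.0), np.float64(14.9), np.float64(53.8)), (np.float64(-4.0), np.float64(18.0), np.float64(53.8)), (np.float64(-3.9), np.float64(20.3), np.float64(54.1))]
200 [(np.float64(8.8), np.float64(-12.4), np.float64(96.8)), (np.float64(12.2), np.float64(-7.6), np.float64(105.8)), (np.float64(12.8), np.float64(-3.3), np.float64(107.3)), (np.float64(13.0), n
[... 1996 characters left out ...]
p.float64(13.7), np.float64(110.4)), (np.float64(3.3), np.float64(15.6), np.float64(109.8))]
hub edges
170 215 295 (np.float64(24.2), np.float64(-30.0), np.float64(80.0)) (np.float64(24.2), np.float64(24.2), np.float64(80.0))
180 209 301 (np.float64(17.1), np.float64(-34.4), np.float64(80.0)) (np.float64(17.1), np.float64(28.6), np.float64(80.0))
190 206 304 (np.float64(9.9), np.float64(-36.8), np.float64(80.0)) (np.float64(9.9), np.float64(31.0), np.float64(80.0))
200 205 305 (np.float64(2.5), np.float64(-37.9), np.float64(80.0)) (np.float64(2.5), np.float64(32.0), np.float64(80.0))
(np.float64(7.4), np.float64(-14.5), np.float64(110.0)) (np.float64(7.3), np.float64(8.8), np.float64(110.0))
```

Shift needed: about +2 mm in x and −1 mm in y. Then descend in small steps.

>>> {"fn": "servo_tool", "kwargs": {"commands": [[[2, -1, 0], 0, 30], [[0, 0, 5], 0, 30], [[0, 0, 5], 0, 30], [[0, 0, 4], 0, 30], [[0, 0, 4], 0, 30], [[0, 0, 0], 0, 30]]}}

```text
time_s: 20.62
eef_pos: [0.5059, -0.2195, 0.1433]
eef_rot: [-0.0, 0.887, 0.463, -0.0]
wrist_force: [0.6, 0.4, -3.7]
opening: 0.508
grasp_force: 61.9
```

The end is about 8 mm in with no contact force. I'll continue past the depth where the key meets the top face.

>>> {"fn": "servo_tool", "kwargs": {"commands": [[[0, 0, 3], 0, 30], [[0, 0, 3], 0, 30], [[0, 0, 3], 0, 30], [[0, 0, 3], 0, 30], [[0, 0, 0], 0, 30]]}}

```text
time_s: 21.25
eef_pos: [0.5059, -0.2195, 0.1314]
eef_rot: [-0.0, 0.887, 0.463, -0.0]
wrist_force: [0.5, 0.8, -3.8]
opening: 0.511
grasp_force: 61.9
```

>>> {"fn": "servo_tool", "kwargs": {"commands": [[[0, 0, 4], 0, 30], [[0, 0, 4], 0, 30], [[0, 0, 4], 0, 30], [[0, 0, 3], 0, 30], [[0, 0, 2], 0, 30], [[0, 0, 2], 0, 30], [[0, 0, 0], 0, 30]]}}

```text
time_s: 22.12
eef_pos: [0.5062, -0.2196, 0.1132]
eef_rot: [0.0, 0.887, 0.463, -0.0]
wrist_force: [-3.0, 1.9, 5.7]
opening: 0.51
grasp_force: 62.9
```

>>> {"fn": "servo_tool", "kwargs": {"commands": [[[0, 0, 1.5], 0, 30], [[0, 0, 1.5], 0, 30], [[0, 0, 1.5], 0, 30], [[0, 0, 0], 0, 30], [[0, 0, 0], 0, 30]]}}

```text
time_s: 22.75
eef_pos: [0.5062, -0.2196, 0.1112]
eef_rot: [0.0, 0.886, 0.463, -0.0]
wrist_force: [-11.3, 5.9, 26.5]
opening: 0.509
grasp_force: 65.1
```

```bash
python3 - <<'E'
from t import *
o=ctrl.get_obs();print(o['eef_pos'],o['wrist_force'],o['torque'])
c=snap('wrist','m.png');print(top(c,.126))
P=pts(c);z=P[...,2];k=(abs(z-.08)<.004);k[:150]=0;k[230:]=0;k[:,:200]=0;k[:,310:]=0;print('hub top z',np.median(z[k]),k.sum())
cv2.imwrite('pics/n.png',cv2.resize(c['color'][130:330,150:370],None,fx=3,fy=3)[:,:,::-1])
E
```

```text
[ 0.5062245  -0.21960548  0.11124674] [-11.28320362   5.8805644   26.49152103] [ 1.09855204  1.9540595  -0.02205751]
(((505.60870361328125, -219.25778198242188), (26.76806640625, 42.09126281738281), 55.150699615478516), array([-0.01783692,  0.00050335]), array([ 0.50601438, -0.21849329,  0.12653487]))
hub top z 0.08111665949203395 4222
```

View pics/n.png

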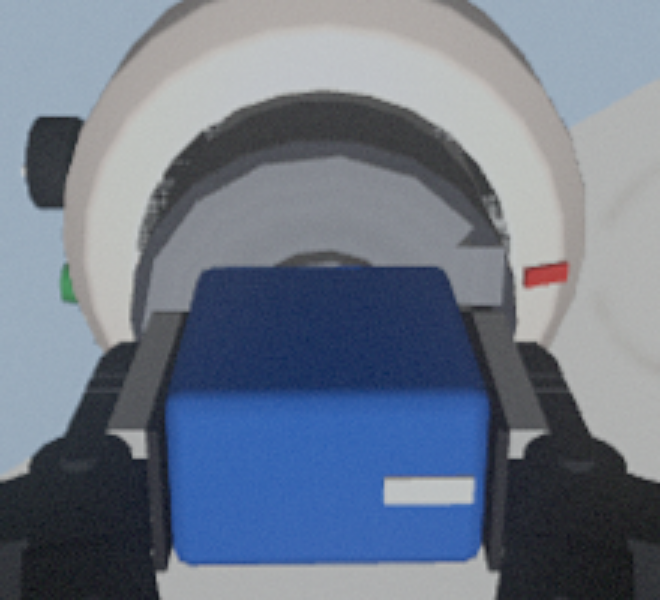

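Grip top minus hub top is 45.4 mm, and 45 mm is fully seated, so it's essentially home. I'll ease the sideways load and confirm.

>>> {"fn": "servo_tool", "kwargs": {"commands": [[[0, -0.7, 0], 0, 30], [[0, -0.7, 0], 0, 30], [[0, 0, 0.5], 0, 30], [[0, 0, 0], 0, 30], [[0, 0, 0], 0, 30]]}}

```text
time_s: 23.42
eef_pos: [0.5061, -0.2196, 0.1112]
eef_rot: [0.001, 0.887, 0.463, 0.001]
wrist_force: [-8.4, 4.8, 24.0]
opening: 0.511
grasp_force: 65.2
```

```bash
python3 - <<'E'
from t import *
c=snap('wrist');print(top(c,.126))
P=pts(c);z=P[...,2];k=(abs(z-.08)<.004);k[:150]=0;k[230:]=0;k[:,:200]=0;k[:,310:]=0;print(np.median(z[k]))
E
```

```text
(((505.5025634765625, -219.155517578125), (26.7557373046875, 42.06245040893555), 55.034210205078125), array([-0.01521903, -0.00187974]), array([ 0.50596539, -0.21843241,  0.12646967]))
0.08113890835019866
```

>>> {"fn": "servo_tool", "kwargs": {"commands": [[[0, 0, 1], 0, 30], [[0, 0, 1], 0, 30], [[0, 0, 0], 0, 30], [[0, 0, 0], 0, 30]]}}

```text
time_s: 23.98
eef_pos: [0.5062, -0.2195, 0.1111]
eef_rot: [0.001, 0.886, 0.463, 0.0]
wrist_force: [-15.4, 8.4, 40.1]
opening: 0.51
grasp_force: 66.9
```

```bash
python3 - <<'E'
from t import *
c=snap('wrist');print(top(c,.126)[2])
P=pts(c);z=P[...,2];k=(abs(z-.08)<.004);k[:150]=0;k[230:]=0;k[:,:200]=0;k[:,310:]=0;print(np.median(z[k]))
E
```

```text
[ 0.5059776  -0.21846858  0.12638193]
0.08111554645327328
```

It is rigidly seated: 16 N more force moved it only 0.1 mm. I'll ease off slightly and hand in.

>>> {"fn": "servo_tool", "kwargs": {"commands": [[[0, 0, -1.5], 0, 30], [[0, 0, 0], 0, 30], [[0, 0, 0], 0, 30], [[0, 0, 0], 0, 30]]}}

```text
time_s: 24.52
eef_pos: [0.5061, -0.2195, 0.1111]
eef_rot: [0.001, 0.886, 0.463, 0.001]
wrist_force: [-10.0, 6.3, 28.5]
opening: 0.509
grasp_force: 65.6
```

```bash
python3 -c "
from bench import ctrl
o=ctrl.get_obs();print(o['eef_pos'],o['wrist_force'],o['grasp_force']);print(ctrl.hand_in())"
```

```text
[ 0.50611003 -0.21954065  0.11112513] [-10.00414565   6.25237131  28.5127224 ] 65.60863673686981
the job is handed in; nothing more can be done
None
```

I handed the job in at 24.5 s: the spindle stood upright on its own, then went into the hub with its key in the keyway, and is gripped and held down fully home (the hand-in returned no verdict).

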